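Set the straightedge against two dowel pins

ROBOT

A 6-joint arm with a two-finger parallel gripper is mounted at the origin on the work surface. World frame = base frame: x ahead of the robot, y to its left, z up, the work surface at z = 0. Lengths are in mm, angles in rad, forces in N, time in s.
With the tool pointing down it reaches from about 275 to 750 mm from the base axis. Payload 10.2 kg.
Tool frame: the origin (TCP) lies between the finger pads; the fingertips stand 17 mm ahead of it and the grasp point (between the pads) lies 2 mm behind it (tips_ahead is the distance from the TCP to the fingertips, in mm); z points along the fingers, y is the line along which they close (so a half turn about z gives the same grasp; the last joint's range is limited). The gripper opens to 85 mm and grips with 20 to 120 N. Pads are 22 mm wide; open, the fingers measure 114 mm over their backs; the gripper's body (76 mm by 85 mm) begins 54 mm behind the grasp point. The pads swing forward as they close: fully open they stand 13 mm farther back than shut.
Start: joints at [1.073, 0.313, 1.498, -0, 1.331, -0.223], TCP at [142.474, 505.304, 248.294] pointing down, gripper open.
Joint ranges: [-2.94, 2.94], [-0.97, 2.17], [0.19, 2.56], [-1.23, 4.37], [0.02, 3.11], [-2.88, 2.88]. Speed limits (rad/s): [2.39, 2.39, 3.01, 3.14, 3.14, 3.14].

INTERFACE

Orientations are given as a unit quaternion [w, x, y, z].
In Python, from rig import sense, capture, finish_job, boxes_of, tips_ahead gives the robot as it stands.
- The arm moves only by the tool drive_tool, never from a script. Its argument "commands" is text: rows parted by semicolons, each of 7 numbers parted by spaces: the shift along the world's x, y, z in units of 0.1 m (1.0 is 0.1 m), then the turn, a rotation vector about the world's x, y, z in units of pi/4 rad (1.0 is pi/4 rad), then the opening in per cent of the stroke, from 0 (shut) to 100 (fully open). A call has 1 to 20 rows; each row shifts and turns the commanded pose from where the row before left it; what a row does not reach is not made up. A row lasts 1/12 s, in which the tool goes at most 41.7 mm and 7.16 degrees, less where a joint would pass 70% of its speed; a pose out of reach is approached as far as the arm can. A call with a number of a shift or a turn outside -1 to 1 is refused whole. A call with a gripper value outside its range is refused whole. The fingers move at their own pace and stop on an object; "force" is the grip in N (left out, the last holds). Time passes only in rows, so rows that do not move let the fingers close. It gives the time, the measured TCP pose, the force, the opening and the grip force at its end, in the units of the state.
- sense(): the state, without advancing time (a new reading comes with each control period).
- capture(name): name is "scene" or "side" or "wrist"; returns a dict with "pixels" (384x512x3 uint8, blue, green, red), "fov_y" (degrees; the focal length in pixels is half the picture's height over the tangent of half this angle, whatever the lens; pixels are square), "cx", "cy" (the principal point, pixels), "position" and "attitude" of the camera in the world; the wrist camera has in their place "tool_from_camera" (4x4, takes a point from camera to tool coordinates, whose origin is the TCP and whose axes are the flange's). Camera axes: x right, y down, z forward; pixel columns grow to the right and rows downward; lengths in mm; the calibration is good to about 2 mm. A picture is of the moment at which its call begins: read the wrist's pose just before it. There is no depth.
- finish_job(): hands the job in; it is judged then, once.
Trained networks look in a picture, given as the dict that the camera call returned (one of the last four; its "shot" number tells which), for a name from the list of things; names that differ only in an ending like _2 or _b are one class to them, and where a whole thing is asked for, a point or a joint stands for the part that bears it (a point fixed in the world has none). Each returns a list of dicts, best first, with "confidence" (0 to 1); they miss things now and then, are a little off and sometimes report something else, mostly with a low value. They report only what shows in the picture. A call takes as long as a camera call.
- boxes_of(picture, name): "position" ([column, row] in pixels, amid what is visible of it).
The state is a dict: "time_s": time; "joints": joint angles; "dq": joint speeds; "tau": joint torques, N m; "eef_pos": TCP position; "ee_rot": TCP orientation; "force": force on the tool from outside, world axes, zero at the start; "wrist_torque": the same for the moment, N m; "grip_width": opening from 0.0 (shut) to 1.0 (fully open); "grip_force": force on a finger pad.
Only numpy, scipy, OpenCV 4.12 (cv2) and the standard library are available. Lean on these libraries where they do the work, as an engineer would, in place of code of your own. Each camera call takes 0.05 s, during which the arm holds its last target. There are 200 camera calls.

TASK

Two dowel pins stand in the dark tooling plate to set out a line for scribing. Slide the long straightedge over the plate, without lifting it off, until one of its long edges is up against both pins at once, then let go and leave it lying flat. Leave the short straightedge where it is.

Things in the scene. Friction and masses are not known exactly. Their poses are not given: they have to be found in the camera images.
- straightedge: Long aluminium straightedge, loose, flat on the plate on the robot's side of the pins: strip 300 x 45 mm, 5 mm thick, black grip bar along the middle of its top (100 long, 16 wide, 30 tall; top 35 mm above the underside). About 0.25 kg. Origin: centre of the underside, 12 mm above the table. y runs along the length, x across, z up. Either long edge may be used: each is 22.5 mm from the origin.
- pin_left (a point): Centre of the top of the left dowel pin: round bare steel, 12 mm diameter, standing 20 mm above the plate. The plate is dark grey iron, 320 x 400 x 12 mm, its top 12 mm above the table, bolted down: the pins are rigid stops. They stand 50 mm beyond the plate's middle as seen from the robot. The lower, wider bolts near the plate's far corners are not pins.
- pin_right (a point): Centre of the top of the right dowel pin, the same as the left one and 150 mm from it. The line between the pins is parallel to the plate's 400 mm sides.
- short_edge: A short straightedge of the same make, to be left alone: aluminium strip 120 x 45 mm, 5 mm thick, black grip 50 x 16 x 30 mm. Loose on the plate beyond the pins. Origin: centre of the underside; y along its length.

How it is judged (in metres and radians):
At the end, for the whole second after the job is handed in: The long straightedge lies flat and still on the plate with one and the same long edge against both pins (gap to each pin at most 8 mm), both pins being within the 300 mm length of that edge (((x of pin_left in the frame of straightedge between 0.022 and 0.0365 m and x of pin_right in the frame of straightedge between 0.022 and 0.0365 m) or (x of pin_left in the frame of straightedge between -0.0365 and -0.022 m and x of pin_right in the frame of straightedge between -0.0365 and -0.022 m)) and y of pin_left in the frame of straightedge between -0.15 and 0.15 m and y of pin_right in the frame of straightedge between -0.15 and 0.15 m and height (world z) of straightedge below 0.018 m and angle between straightedge's own z axis and vertical below 0.1 rad and linear speed of straightedge below 0.02 m/s); the robot touches nothing.
It fails at once if the long straightedge is lifted off the plate (more than 20 mm) (height (world z) of straightedge above 0.032 m).
It fails at once if the short straightedge is moved more than 20 mm (distance of short_edge from where it was at the start of the episode above 0.02 m).
It also fails if it takes over 35 s, if anything falls off the work surface, if the arm or the gripper's body presses on something with over 40 N, if the wrist force passes 120 N, or if a joint passes its speed limit or range.

## Working session

There is one attempt and no reset: what is moved stays moved. The work goes in short steps, Python scripts to look and compute and a tool call to move; the robot and the scene stay as the last step left them, time stands still between calls to the robot, and variables do not carry over. Pictures are saved under pics/ and viewed, at most 10 in all, crops included, and the job is handed in when it is done.

Besides the shell and the picture viewer there is one more tool, called as name(argument=value, ...), one argument or row to a line, values as JSON. drive_tool: Moves the arm, as the interface text tells. Shifts and turns lie within -1 to 1; 1 stands for 0.1 m of shift or pi/4 rad of turn. Its arguments: {"type":"object","properties":{"commands":{"type":"string"},"force":{"type":"number"}},"required":["commands"]}

```bash
mkdir -p pics
cat > h.py <<'E'
import numpy as np, cv2
from scipy.spatial.transform import Rotation as R
from rig import *
def cam(p):
    if "position" in p:
        a=np.array(p["attitude"],float)
        M=a if a.shape==(3,3) else R.from_quat(a,scalar_first=True).as_matrix()
        return M,np.array(p["position"],float)
    T=np.array(p["tool_from_camera"]);s=p["st"]
    W=R.from_quat(s["ee_rot"],scalar_first=True).as_matrix()
    return W@T[:3,:3],W@T[:3,3]+np.array(s["eef_pos"])
def f(p): return p["pixels"].shape[0]/2/np.tan(np.radians(p["fov_y"]/2))
def ray(p,uv,z):
    M,c=cam(p);d=M@np.array([(uv[0]-p["cx"])/f(p),(uv[1]-p["cy"])/f(p),1])
    return c+d*(z-c[2])/d[2]
def proj(p,X):
    M,c=cam(p);q=(np.atleast_2d(X)-c)@M
    return q[:,:2]/q[:,2:]*f(p)+[p["cx"],p["cy"]]
def shot(n):
    s=sense();p=capture(n);p["st"]=s;return p
E
python3 - <<'E'
from h import *
ims=[]
for n in ["scene","side"]:
    p=shot(n);im=p["pixels"].copy()
    print(n,p.get("position"),p.get("attitude"),p["fov_y"])
    for k,z in [("straightedge",30),("pin_left",32),("pin_right",32),("short_edge",30)]:
        for b in boxes_of(p,k)[:3]: print(k,np.round(b["position"]),round(b["confidence"],2),ray(p,b["position"],z).round())
    cv2.imwrite(f"pics/{n}.png",im)
print(sense())
E
```

```text
scene [954.04724531  72.95953452 610.09391196] [-0.177791    0.61766375  0.73683719 -0.20964925] 55.80212453957024
straightedge [293. 175.] 0.7 [558.  75.  30.]
pin_left [282. 220.] 0.63 [657.  67.  32.]
pin_right [282. 221.] 0.97 [660.  67.  32.]
short_edge [231. 264.] 0.72 [753.  -6.  30.]
side [ 564.8410393  -468.27247728  462.699293  ] [-0.43526423  0.89742993 -0.06505241  0.03054098] 54.27382167274227
straightedge [194. 221.] 0.95 [544.  11.  30.]
pin_left [237. 246.] 0.66 [609. -60.  32.]
pin_right [237. 245.] 0.93 [609. -57.  32.]
short_edge [312. 227.] 0.79 [738. -32.  30.]
{'time_s': 0.5, 'joints': array([ 1.07259912e+00,  3.12935798e-01,  1.49779008e+00, -3.26692104e-05,
        1.33103461e+00, -2.23409355e-01]), 'dq': array([-9.77743744e-04, -3.70242215e-04,  7.92162703e-04,  5.00907847e-04,
       -3.32659133e-05,  1.12974963e-03]), 'tau': array([-8.19187899e-04, -4.11923575e+01, -2.59770244e+01, -1.69705299e-04,
        6.67939239e-04, -3.93361631e-05]), 'eef_pos': array([142.46186098, 505.26550056, 248.24190469]), 'ee_rot': array([-1.47803772e-05,  1.36958222e-01,  9.90576821e-01, -8.41177435e-05]), 'force': array([0.33010667, 0.30719784, 1.17460577]), 'wrist_torque': array([-0.0245057 , -0.00124123,  0.02014591]), 'grip_force': 0.0, 'grip_width': 0.9967500336185374}
```

View pics/scene.png

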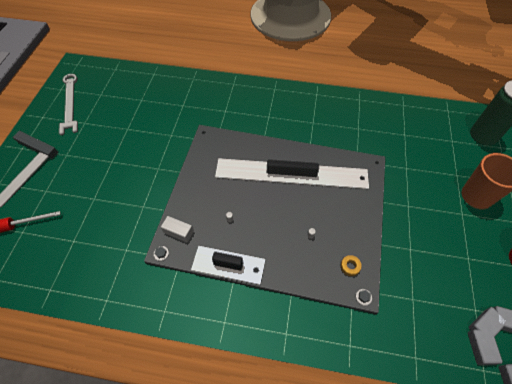

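View pics/side.png

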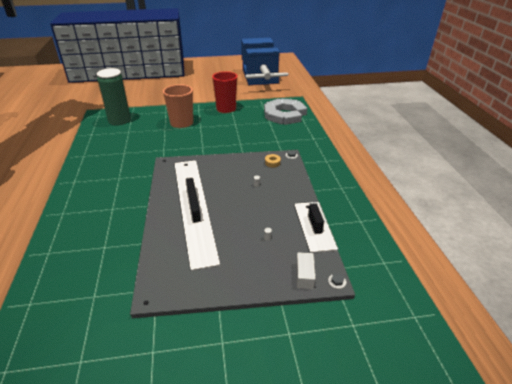

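The scene view shows the long strip at about (217,159)–(369,188). The pins are at about (229,217) and (312,233), and the short strip is at about (228,265). In the side view the pins are at about (257,181) and (268,234). The network's pin boxes fall between the two pins, so I'll measure the pins from pixels instead.

```bash
cat >> h.py <<'E'
def strip(p,seed,th=135):
    g=cv2.cvtColor(p["pixels"],cv2.COLOR_BGR2GRAY);n,l,st,c=cv2.connectedComponentsWithStats((g>th).astype(np.uint8))
    ys,xs=np.nonzero(l); i=np.argmin((xs-seed[0])**2+(ys-seed[1])**2); k=l[ys[i],xs[i]]
    cs,_=cv2.findContours((l==k).astype(np.uint8),cv2.RETR_EXTERNAL,cv2.CHAIN_APPROX_NONE)
    q=max(cs,key=len)[:,0]
    W=np.array([ray(p,u,17)[:2] for u in q],np.float32)
    r=cv2.minAreaRect(W);b=cv2.boxPoints(r);e=[b[1]-b[0],b[2]-b[1]];e=max(e,key=np.linalg.norm)
    if e[1]<0:e=-e
    return np.array(r[0]),sorted(r[1]),np.degrees(np.arctan2(e[1],e[0])),st[k]
E
python3 - <<'E'
from h import *
S={"scene":((235,176),(223,270),(229,217),(312,233)),"side":((205,245),(320,240),(268,234),(257,181))}
for n,(a,b,l,r) in S.items():
    p=shot(n)
    print(n,strip(p,a),strip(p,b))
    g=cv2.cvtColor(p["pixels"],cv2.COLOR_BGR2GRAY)
    for u in (l,r):
        w=g[u[1]-8:u[1]+9,u[0]-8:u[0]+9]; m=w>120; ys,xs=np.nonzero(m); print(u,m.sum(),xs.min()+u[0]-8,xs.max()+u[0]-8,ys.min()+u[1]-8,ys.max()+u[1]-8)
        top=(xs.mean()+u[0]-8,ys.min()+u[1]-8+1.5)
        c=(xs.mean()+u[0]-8,ys.mean()+u[1]-8)
        print(" mid@24",ray(p,c,24).round(1),"top",ray(p,top,32).round(1))
    im=p["pixels"]; x0=150
    cv2.imwrite(f"pics/{n}_crop.png",cv2.resize(im[120:310,130:400],None,fx=2.9,fy=2.9,interpolation=cv2.INTER_CUBIC))
E
```

```text
scene (array([543.30065918,  70.50662994]), [46.33938217163086, 299.9389343261719], np.float32(95.01558), array([ 215,  158,  154,   31, 2168], dtype=int32)) (array([749.4510498 , -12.40100861]), [45.85639572143555, 120.20667266845703], np.float32(88.20251), array([ 191,  246,   74,   39, 1287], dtype=int32))
(229, 217) 34 226 232 212 217
 mid@24 [659.4 -30.   24. ] top [661.8 -29.   32. ]
(312, 233) 38 309 315 228 234
 mid@24 [665.8 121.9  24. ] top [667.3 121.   32. ]
side (array([543.68157959,  69.58130646]), [48.07394790649414, 304.2603759765625], np.float32(94.798195), array([ 174,  160,   46,  110, 2473], dtype=int32)) (array([744.00372314, -42.36981964]), [65.60700225830078, 182.2208709716797], np.float32(77.184616), array([ 295,  202,   43,   78, 1450], dtype=int32))
(268, 234) 44 264 271 227 233
 mid@24 [665.6 -22.5  24. ] top [664.4 -27.4  32. ]
(257, 181) 30 253 260 175 179
 mid@24 [672.  129.8  24. ] top [670.3 120.5  32. ]
```

View pics/scene_crop.png

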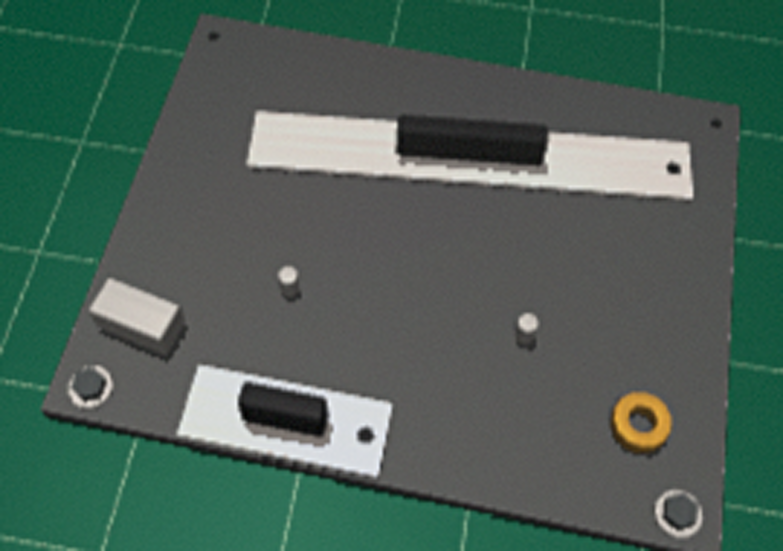

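The crop confirms the scene: bare pins with nothing between them and the long strip. The pins are at about (663,-28) and (669,121), so the line lies at 87.7°. The strip centre is at about (543.5,70) and its angle is 95°.

drive_tool(
  commands="0.2 -0.218 -0.054 0 0 -0.077 100;0.2 -0.218 -0.054 0 0 -0.077 100;0.2 -0.218 -0.054 0 0 -0.077 100;0.2 -0.218 -0.054 0 0 -0.077 100;0.2 -0.218 -0.054 0 0 -0.077 100;0.2 -0.218 -0.054 0 0 -0.077 100;0.2 -0.218 -0.054 0 0 -0.077 100;0.2 -0.218 -0.054 0 0 -0.077 100;0.2 -0.218 -0.054 0 0 -0.077 100;0.2 -0.218 -0.054 0 0 -0.077 100;0.2 -0.218 -0.054 0 0 -0.077 100;0.2 -0.218 -0.054 0 0 -0.077 100;0.2 -0.218 -0.054 0 0 -0.077 100;0.2 -0.218 -0.054 0 0 -0.077 100;0.2 -0.218 -0.054 0 0 -0.077 100;0.2 -0.218 -0.054 0 0 -0.077 100;0.2 -0.218 -0.054 0 0 -0.077 100;0.2 -0.218 -0.054 0 0 -0.077 100;0.2 -0.218 -0.054 0 0 -0.077 100;0.2 -0.218 -0.054 0 0 -0.077 100",
  force=40,
)

```text
time_s: 2.27
eef_pos: [543.3, 68.0, 140.0]
ee_rot: [0.0, 0.677, 0.736, 0.0]
force: [0.4, 0.3, 1.0]
grip_width: 0.997
grip_force: 0.0
```

Run:
```python
from h import *
import rig
print(tips_ahead() if callable(tips_ahead) else tips_ahead)
p=shot("wrist");s=p["st"];print(s["eef_pos"],R.from_quat(s["ee_rot"],scalar_first=True).as_matrix()[:,1],s["force"])
print(proj(p,[[543.5,70,17],[663,-28,32],[669,121,32],[543.5,70,47]]).round())
for b in boxes_of(p,"straightedge")[:2]: print(b["position"],b["confidence"],ray(p,b["position"],40))
for b in boxes_of(p,"pin_left")[:3]: print(b["position"],b["confidence"],ray(p,b["position"],32))
cv2.imwrite("pics/w1.png",p["pixels"])
```

```text
17.0
[543.34814644  68.03181827 140.02945624] [9.96530918e-01 8.32233162e-02 9.88409784e-05] [0.44435499 0.33831768 1.01546412]
[[259. 190.]
 [369. 297.]
 [413. 150.]
 [259. 201.]]
[262.5, 148.5] 0.93 [542.52360118 112.50573317  40.        ]
[339.5, 148.2] 0.83 [607.20418443 116.99154636  32.        ]
```

View pics/w1.png

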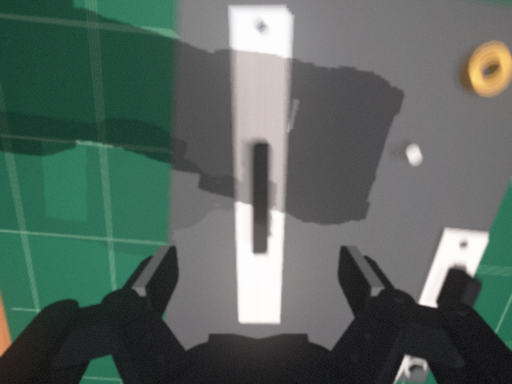

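The wrist view shows the grip at (260,198) and the left pin at (413,150), both matching the projections. The tool is aligned with the strip, so I'll go down and grasp.

drive_tool(
  commands="0 0.01 -0.13 0 0 0 100;0 0.01 -0.13 0 0 0 100;0 0 -0.13 0 0 0 100;0 0 -0.13 0 0 0 100;0 0 -0.13 0 0 0 100;0 0 -0.13 0 0 0 100;0 0 -0.1 0 0 0 100;0 0 -0.05 0 0 0 100;0 0 0 0 0 0 100;0 0 0 0 0 0 60;0 0 0 0 0 0 40;0 0 0 0 0 0 25;0 0 0 0 0 0 10;0 0 0 0 0 0 0;0 0 0 0 0 0 0;0 0 0 0 0 0 0;0 0 0 0 0 0 0;0 0 0 0 0 0 0",
  force=30,
)

```text
time_s: 3.92
eef_pos: [542.8, 71.3, 47.6]
ee_rot: [0.0, 0.676, 0.737, 0.0]
force: [1.1, -0.1, 3.0]
grip_width: 0.179
grip_force: 30.9
```

Run:
```python
from h import *
print(tips_ahead() if callable(tips_ahead) else tips_ahead)
s=sense();print({k:np.round(s[k],3) for k in("time_s","eef_pos","force","wrist_torque","grip_width","grip_force")})
p=shot("scene");print(strip(p,(235,176)))
p=shot("side");print(strip(p,(205,245)))
```

```text
17.0
{'time_s': np.float64(3.917), 'eef_pos': array([542.763,  71.275,  47.623]), 'force': array([ 1.108, -0.071,  2.975]), 'wrist_torque': array([ 0.046, -0.03 ,  0.046]), 'grip_width': np.float64(0.179), 'grip_force': np.float64(30.864)}
(array([551.6003418 , -21.81418991]), [46.96437072753906, 115.25526428222656], np.float32(95.002495), array([ 215,  158,   59,   24, 1024], dtype=int32))
(array([550.76013184, -10.65840149]), [48.09853744506836, 145.75709533691406], np.float32(95.06827), array([ 182,  207,   39,   64, 1584], dtype=int32))
```

drive_tool(
  commands="0.04 0 0 0 0 -0.018 0;0.08 -0.005 0 0 0 -0.018 0;0.08 -0.005 0 0 0 -0.018 0;0.08 -0.005 0 0 0 -0.018 0;0.08 -0.005 0 0 0 -0.018 0;0.08 -0.005 0 0 0 -0.018 0;0.08 -0.005 0 0 0 -0.018 0;0.08 -0.005 0 0 0 -0.018 0;0.08 -0.005 0 0 0 -0.018 0;0.08 -0.005 0 0 0 0 0;0.04 0 0 0 0 0 0;0 0 0 0 0 0 0;0 0 0 0 0 0 0",
)

```text
time_s: 5.1
eef_pos: [622.5, 66.9, 47.6]
ee_rot: [-0.0, 0.721, 0.693, -0.0]
force: [-0.6, 1.5, 6.6]
grip_width: 0.182
grip_force: 31.2
```

Run:
```python
from h import *
s=sense();print({k:np.round(s[k],3) for k in("time_s","eef_pos","force","wrist_torque","grip_width","grip_force")},R.from_quat(s["ee_rot"],scalar_first=True).as_matrix()[:,1])
for n in("scene","side"):
    p=shot(n);c=proj(p,[s["eef_pos"]-np.array([0,80,30])])[0];print(n,strip(p,c))
im=p["pixels"];q=shot("scene")["pixels"]
cv2.imwrite("pics/m.png",np.hstack([cv2.resize(i[130:310,150:400],(400,288),interpolation=cv2.INTER_CUBIC) for i in(q,im)]))
```

```text
{'time_s': np.float64(5.1), 'eef_pos': array([622.541,  66.859,  47.639]), 'force': array([-0.642,  1.506,  6.632]), 'wrist_torque': array([ 0.001,  0.191, -0.019]), 'grip_width': np.float64(0.182), 'grip_force': np.float64(31.17)} [ 9.99170387e-01 -4.07246800e-02 -1.97093872e-04]
scene (array([619.40393066, -24.06085968]), [46.26369094848633, 120.25630950927734], np.float32(87.72301), array([ 204,  183,   63,   32, 1158], dtype=int32))
side (array([620.01513672, -17.11598969]), [48.043766021728516, 142.01454162597656], np.float32(87.62201), array([ 225,  207,   35,   60, 1536], dtype=int32))
```

View pics/m.png

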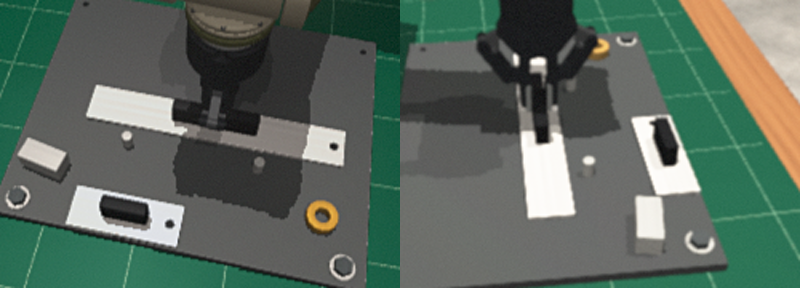

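The strip has followed the tool flat and at 87.7°, with both pins just ahead of it. I'll creep toward contact.

drive_tool(
  commands="0.04 0 0 0 0 0 0;0.04 0 0 0 0 0 0;0.03 0 0 0 0 0 0;0.01 0 0 0 0 0 0;0.01 0 0 0 0 0 0;0.01 0 0 0 0 0 0;0 0 0 0 0 0 0",
)

```text
time_s: 5.83
eef_pos: [635.7, 66.9, 47.7]
ee_rot: [-0.001, 0.721, 0.693, -0.001]
force: [-6.3, 1.4, 10.3]
grip_width: 0.182
grip_force: 31.7
```

drive_tool(
  commands="0.01 0 0 0 0 0 0;0 0 0 0 0 0 0",
)

```text
time_s: 6.0
eef_pos: [636.6, 66.9, 47.7]
ee_rot: [-0.001, 0.721, 0.693, -0.001]
force: [-7.0, -0.7, 10.5]
grip_width: 0.18
grip_force: 31.7
```

Run:
```python
from h import *
s=sense();print({k:np.round(s[k],3) for k in("eef_pos","force","wrist_torque")})
```

```text
{'eef_pos': array([636.629,  66.932,  47.692]), 'force': array([-6.972, -0.688, 10.46 ]), 'wrist_torque': array([0.027, 1.139, 0.01 ])}
```

drive_tool(
  commands="0.01 0 0 0 0 0 0;0 0 0 0 0 0 0",
)

```text
time_s: 6.17
eef_pos: [637.6, 66.9, 47.6]
ee_rot: [-0.001, 0.721, 0.693, -0.001]
force: [-6.8, 0.8, 10.0]
grip_width: 0.179
grip_force: 31.7
```

drive_tool(
  commands="0.01 0 0 0 0 0 0;0 0 0 0 0 0 0",
)

```text
time_s: 6.33
eef_pos: [638.5, 66.9, 47.7]
ee_rot: [-0.001, 0.721, 0.693, -0.001]
force: [-7.0, -0.1, 9.4]
grip_width: 0.181
grip_force: 31.7
```

Run:
```python
from h import *
s=sense();print({k:np.round(s[k],3) for k in("eef_pos","force","wrist_torque")})
```

```text
{'eef_pos': array([638.527,  66.935,  47.675]), 'force': array([-7.023, -0.056,  9.423]), 'wrist_torque': array([-0.013,  1.28 , -0.018])}
```

The force stays steady at about 7 N, so it is still friction. I'll keep creeping.

drive_tool(
  commands="0.01 0 0 0 0 0 0;0 0 0 0 0 0 0",
)

```text
time_s: 6.5
eef_pos: [638.8, 66.9, 47.7]
ee_rot: [-0.002, 0.721, 0.693, -0.002]
force: [-11.9, -1.9, 13.1]
grip_width: 0.176
grip_force: 32.1
```

drive_tool(
  commands="0.01 0 0 0 0 0 0;0 0 0 0 0 0 0",
)

```text
time_s: 6.67
eef_pos: [639.0, 67.0, 47.7]
ee_rot: [-0.003, 0.721, 0.693, -0.003]
force: [-17.0, -1.1, 17.2]
grip_width: 0.177
grip_force: 32.6
```

Run:
```python
from h import *
s=sense();print({k:np.round(s[k],3) for k in("eef_pos","force","wrist_torque")})
for n in("scene","side"):
    p=shot(n);c=proj(p,[s["eef_pos"]-np.array([0,80,30])])[0];print(n,strip(p,c))
```

```text
{'eef_pos': array([639.006,  66.964,  47.703]), 'force': array([-16.95 ,  -1.139,  17.224]), 'wrist_torque': array([-0.125,  2.837, -0.078])}
scene (array([636.98040771, -23.82342529]), [49.78889846801758, 120.54808044433594], np.float32(87.86538), array([ 201,  190,   65,   33, 1221], dtype=int32))
side (array([642.79406738, -18.88118744]), [61.596092224121094, 138.95558166503906], np.float32(87.62131), array([ 234,  206,   38,   60, 1567], dtype=int32))
```

Contact was made at x≈638.7. The yaw moment is near zero, so the load is shared by both pins. I'll relax slightly and release.

drive_tool(
  commands="-0.01 0 0 0 0 0 0;0 0 0 0 0 0 0;0 0 0 0 0 0 25;0 0 0 0 0 0 30;0 0 0 0 0 0 40;0 0 0 0 0 0 50;0 0 0 0 0 0 60;0 0 0 0 0 0 60;0 0 0.1 0 0 0 60;0 0 0.2 0 0 0 60;0 0 0.3 0 0 0 60;0 0 0.3 0 0 0 60;0 0 0.3 0 0 0 60;-0.2 0 0.3 0 0 0 60;-0.3 0 0.2 0 0 0 60;-0.3 0 0 0 0 0 60;-0.3 0 0 0 0 0 60;-0.3 0 0 0 0 0 60;0 0 0 0 0 0 60",
)

```text
time_s: 8.35
eef_pos: [496.2, 67.4, 217.9]
ee_rot: [-0.001, 0.721, 0.693, -0.001]
force: [-0.3, -0.2, 0.3]
grip_width: 0.599
grip_force: 0.0
```

Run:
```python
from h import *
s=sense();print({k:np.round(s[k],3) for k in("time_s","eef_pos","force")})
for n in("scene","side"):
    p=shot(n);c=proj(p,[[638,-20,17]])[0];print(n,strip(p,c),strip(p,proj(p,[[748,-45,17]])[0]))
im=p["pixels"];q=shot("scene")["pixels"]
cv2.imwrite("pics/e.png",np.hstack([cv2.resize(i[130:310,150:400],(400,288),interpolation=cv2.INTER_CUBIC) for i in(q,im)]))
```

```text
{'time_s': np.float64(8.35), 'eef_pos': array([496.219,  67.371, 217.932]), 'force': array([-0.34 , -0.201,  0.312])}
scene (array([641.12817383,  65.93550873]), [50.80345916748047, 300.4625549316406], np.float32(87.57757), array([ 201,  190,  165,   53, 2728], dtype=int32)) (array([749.64703369, -12.40755844]), [46.20283508300781, 120.36614990234375], np.float32(88.1767), array([ 191,  246,   74,   39, 1317], dtype=int32))
side (array([646.20294189,  65.0447464 ]), [61.72642135620117, 304.87615966796875], np.float32(87.63048), array([ 228,  157,   44,  109, 2476], dtype=int32)) (array([743.61541748, -42.2676239 ]), [66.46275329589844, 182.19448852539062], np.float32(77.82031), array([ 294,  202,   44,   78, 1505], dtype=int32))
```

View pics/e.png

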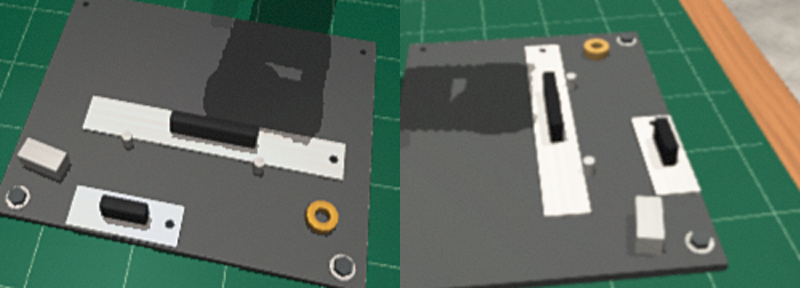

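The strip lies flat against both pins at (127,138) and (259,163) in the left half, and at (571,75) and (589,160) in the right half. The short edge hasn't moved and the gripper is clear, so I'm handing the job in.

```bash
python3 -c "
from rig import *
print(finish_job())"
```

```text
the job is handed in; nothing more can be done
None
```

The long straightedge lies flat with one long edge against both pins, the gripper is clear, and the short straightedge hasn't moved; the job is handed in, but no verdict came back.

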